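Pop open the photometer's sample hatch and acknowledge it

TASK

Open the sample hatch of the photometer with the blue hatch by its push-push latch: with a fingertip press the hatch down at the black dot, one press, then take the finger away and let the hatch spring up by itself. Watch that it stays up, and only then press the green key in front of that hatch and let it come back out. Do not push the hatch down again once it has popped, do not force, shove or lift anything, and leave the orange-hatched photometer, its hatch and key and the glassware as they are.

Things in the scene. Friction and masses are not known exactly. Their poses are not given: they have to be found in the camera images.
- blue_reader: Small white bench photometer (the one to open) with a blue hatch on top, loose on the bench, about 1 kg. 170 mm along its x, 120 mm along its y, deck 80 mm high. Origin: centre of its underside. Its x axis runs from the front (display, green key) to the rear (hatch hinge), z up.
- blue_hatch (a joint): Hinge of the blue hatch, rad. About 0 = shut, latched, level. Pressed to about -0.075 (5 mm down at the dot) the latch trips; -0.093 (6.5 mm) is the hard stop. The spring (4.5 N at the dot) then swings the free edge up in about 1 s, once the finger is gone, to its stop at 0.85, where it stays. A shorter press leaves it latched. Pushed fully down again when open, it latches shut.
- blue_hatch_press (a point): Black dot (20 mm across) on the blue hatch, the place to press; point on its surface. Shut: reader (-8, 0, 89) mm; it moves with the hatch. The hatch is a flat lid 82 mm long, 76 mm wide, 8 mm thick, its top 9 mm above the deck when shut; hinge along the reader's y at reader (62, 0, 83) mm, free edge at x = -20 mm, 12 mm in front of the dot.
- blue_telltale (a joint): Yellow telltale pin behind the hinge of the blue hatch, m. 0 = up (hatch not opened yet); the hatch's tail pushes it down as the hatch passes about 0.35 rad, to about 0.007 when fully open, and it stays down. Nothing to do with it.
- blue_key (a joint): Green round key (20 mm across, in a black collar 36 mm across) on the front deck of the blue reader, m. 0 = out, 0.005 = fully pressed; pressed straight down, counts from 0.003, about 4 N when fully pressed; springs back.
- blue_key_top (a point): Centre of the top of the blue reader's green key; out, at reader (-55, 0, 93) mm, 47 mm in front of the black dot when the hatch is shut.
- orange_reader: Small white bench photometer (the other one, to be left alone) with an orange hatch on top, loose on the bench, about 1 kg. 170 mm along its x, 120 mm along its y, deck 80 mm high. Origin: centre of its underside. Its x axis runs from the front (display, green key) to the rear (hatch hinge), z up.
- orange_hatch (a joint): Hinge of the orange hatch, rad; the same as the blue one. 0 = shut, and it stays so.
- orange_key (a joint): Green key of the orange reader, m; the same as the blue reader's. Leave it alone.
- beaker: Empty clear beaker, 62 mm across, 85 mm high, loose. Origin: centre of its underside, z up.
- bottle: Amber glass bottle with black cap, 56 mm across, 120 mm high, loose. Origin: centre of its underside, z up.
- flask: Green glass conical flask, 64 mm across at its foot, 92 mm high, loose. Origin: centre of its underside, z up.
There are look-alikes about, which are no part of the job. There is more than one size of the flask; the one meant has the size given above. What is shaped like the blue_reader but brown or red is not meant.

How it is judged:
By the outcome, as a careful person would: the job done as asked, in the order asked, and still so for the second after the job is handed in, with the robot touching nothing.
It also fails if it takes over 42 s, if anything falls off the work surface, if the arm or the gripper's body presses on something with over 40 N, if the wrist force passes 120 N, or if a joint passes its speed limit or range.

ROBOT

A 6-joint arm with a two-finger parallel gripper is mounted at the origin on the work surface. World frame = base frame: x ahead of the robot, y to its left, z up, the work surface at z = 0. Lengths are in m, angles in rad, forces in N, time in s.
With the tool pointing down it reaches from about 0.25 to 0.775 m from the base axis. Payload 8.9 kg.
Tool frame: the origin (TCP) lies midway between the tips of the shut fingers; the grasp point (between the pads) lies 19 mm behind it (bot.grip_depth is the distance from the TCP to the grasp point, in m); z points along the fingers, y is the direction in which the jaws open and shut (so a half turn about z gives the same grasp; the last joint's range is limited). The gripper opens to 85 mm and grips with 20 to 120 N. Pads are 22 mm wide; open, the fingers measure 114 mm over their backs; the gripper's body (76 mm by 85 mm) begins 54 mm behind the grasp point. The pads swing forward as they close: fully open they stand 13 mm farther back than shut.
Start: joints at [1.083, 0.291, -0.153, 1.127, 0, 1.431], TCP at [0.179, 0.493, 0.231] pointing down, gripper open.
Joint ranges: [-2.52, 2.52], [-0.91, 1.74], [-1.3, 1.37], [-1.96, 2.02], [-1.52, 1.47], [-3.14, 3.14]. Speed limits (rad/s): [2.22, 2.22, 2.79, 3.14, 3.14, 3.14].

INTERFACE

Orientations are given as [roll, pitch, yaw] about the fixed x, y, z axes, in that order (R = Rz(yaw) Ry(pitch) Rx(roll)).
In Python, from workcell import bot gives the robot as it stands.
- The arm moves only by the shell command python3 -m handwheel 'ROWS' [OPENING]. ROWS is a JSON object of lists of equal length, an entry for each row: "travel": the shift along the tool's x, y, z in mm, a list of three; "twist": the turn about the tool's z in degrees. In form: {"travel": [[x, y, z], ...], "twist": [twist, ...]}. A call has exactly 10 rows; each row is the pose to reach, as a shift and turn from the pose commanded when the call began, along the tool's axes at that moment; what a row does not reach only later rows make up. A row lasts 1/8 s, in which the tool goes at most 62.5 mm and 10.7 degrees, less where a joint would pass 70% of its speed; a pose out of reach is approached as far as the arm can. A call with a gripper value outside its range is refused whole. OPENING is the closure in counts, from 0 (fully open) to 255 (shut), set as the call begins (- or left out, the last holds). The fingers move at their own pace and stop on an object; the grip force is fixed at half the most. Time passes only in rows, so rows that repeat a pose let the fingers close, or fill a call up. It gives the time, the measured TCP pose, the force and the opening at its end, in the units of the state.
- bot.sense(): the state, without advancing time (a new reading comes with each control period).
- bot.snapshot(name): name is "scene" or "top" or "wrist"; returns a dict with "pixels" (480x640x3 uint8, blue, green, red), "fx", "fy", "cx", "cy" (pixels), "position" and "orientation" of the camera in the world. Camera axes: x right, y down, z forward; pixel columns grow to the right and rows downward; lengths in m; the calibration is good to about 2 mm. A picture is of the moment at which its call begins. There is no depth.
- bot.close_job(): hands the job in, once; it reports no verdict.
The state is a dict: "clock": time; "joint_positions": joint angles; "qvel": joint speeds; "effort": joint torques, N m; "eef_pos": TCP position; "orientation": TCP orientation; "ft_force": force on the tool from outside, world axes, zero at the start; "moment": the same for the moment, N m; "gripper_width": opening from 0.0 (shut) to 1.0 (fully open).
Only numpy, scipy, OpenCV 4.12 (cv2) and the standard library are available. Lean on these libraries where they do the work, as an engineer would, in place of code of your own. Each camera call takes 0.05 s, during which the arm holds its last target. There are 200 camera calls.

## Working session

There is one attempt and no reset: what is moved stays moved. The work goes in short steps, Python scripts to look and compute and a shell command to move; the robot and the scene stay as the last step left them, time stands still between calls to the robot, and variables do not carry over. Pictures are saved under pics/ and viewed, about 8 in all and at most 12, crops included, and the job is handed in when it is done.

```bash
mkdir -p pics
cat > h.py <<'E'
import cv2,numpy as np
from scipy.spatial.transform import Rotation as R
from workcell import bot
def rot(o):
    o=np.array(o,float)
    return o if o.shape==(3,3) else (R.from_quat(o) if o.size==4 else R.from_euler('xyz',o)).as_matrix()
def ray(s,u,v,z):
    d=rot(s["orientation"])@np.array([(u-s["cx"])/s["fx"],(v-s["cy"])/s["fy"],1]); p=np.array(s["position"])
    return p+d*(z-p[2])/d[2]
E
python3 - <<'E'
from h import *
import pickle
o={}
for n in ("top","scene"):
    s=bot.snapshot(n);o[n]=s;cv2.imwrite(f"pics/{n}0.png",s["pixels"]);print(n,s["position"],s["orientation"],s["fx"])
pickle.dump(o,open("s0.pkl","wb"));print(bot.sense())
E
```

```text
top [ 0.27766539 -0.00332211  1.59206723] [-2.95605952  0.01076928 -1.56319471] 561.4553297686322
scene [ 1.22422828 -0.86139135  1.00254411] [-2.25731355  0.02125052  0.62694029] 566.4490186072609
{'clock': 0.1, 'joint_positions': array([ 1.08267827e+00,  2.91234389e-01, -1.54022904e-01,  1.12665921e+00,
       -8.89881496e-06,  1.43149365e+00]), 'qvel': array([-0.00120282, -0.00097806,  0.00140699,  0.00156536,  0.00183365,
        0.00109244]), 'effort': array([ 1.84765871e-03, -5.37973630e+01,  3.31919718e+01,  9.22197505e-03,
       -2.03478353e-04,  4.71759272e-07]), 'eef_pos': array([0.17926623, 0.49306093, 0.23079471]), 'orientation': array([-3.14048209e+00, -1.46727136e-04,  2.79277720e+00]), 'ft_force': array([ 0.38460882,  0.19190098, -0.28369817]), 'moment': array([-0.01640326,  0.04377426, -0.03892063]), 'gripper_width': 0.9997298588691673}
```

View pics/top0.png

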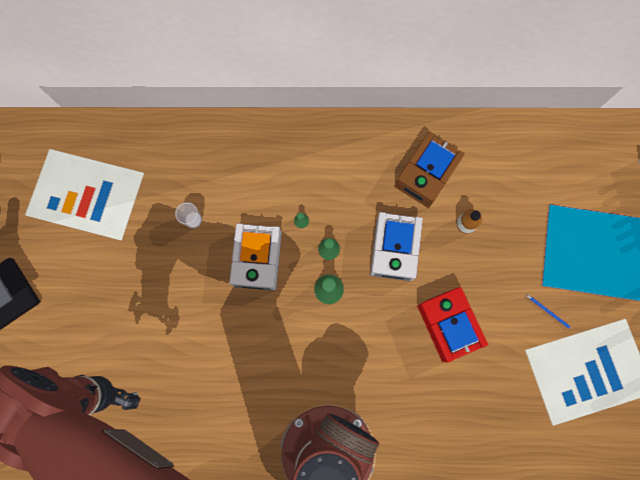

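View pics/scene0.png

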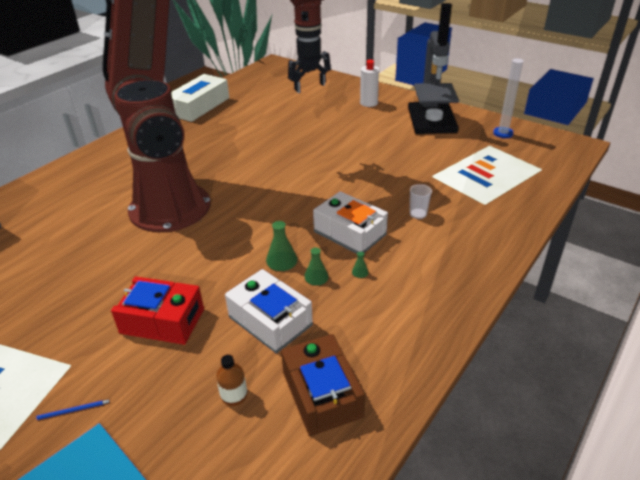

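Blue-hatch candidates in the top view are white (397,245), brown (430,167) and red (453,325). Only the white one fits, since brown and red are ruled out. The orange reader is at (256,257). Next I'll measure the key and dot and confirm in a crop.

Run:
```python
from h import *
import pickle
o=pickle.load(open("s0.pkl","rb"));s=o["top"];im=s["pixels"]
x0,y0,x1,y1=360,200,490,290
c=im[y0:y1,x0:x1];cv2.imwrite("pics/crop1.png",cv2.resize(c,None,fx=6,fy=6,interpolation=cv2.INTER_CUBIC))
h=cv2.cvtColor(im,cv2.COLOR_BGR2HSV)
def cen(m,box):
    k=np.zeros_like(m);a,b,c_,d=box;k[b:d,a:c_]=m[b:d,a:c_]
    M=cv2.moments(k,True);print(M["m00"]);return M["m10"]/M["m00"],M["m01"]/M["m00"]
g=cen(cv2.inRange(h,(45,120,60),(80,255,255)),(380,250,412,280))
d=cen(cv2.inRange(h,(0,0,0),(180,255,70)),(385,243,410,257))
b=cen(cv2.inRange(h,(105,120,80),(125,255,255)),(375,210,420,257))
K=ray(s,*g,.093);D=ray(s,*d,.089);B=ray(s,*b,.089)
print(g,d,b,K,D,B)
for n,P in(("dot",D),("hatch",B)):
    print(n,np.linalg.norm((P-K)[:2]),np.degrees(np.arctan2(*(P-K)[1::-1])))
t=bot.sense();Rt=R.from_euler('xyz',t["orientation"])
print("tool delta mm to dot,key",Rt.inv().apply(D-t["eef_pos"])*1e3,Rt.inv().apply(K-t["eef_pos"])*1e3)
```

```text
53.0
39.0
800.0
(395.2830188679245, 263.41509433962267) (396.71794871794873, 248.15384615384616) (398.16, 236.22625) [ 0.50260325 -0.17980788  0.093     ] [ 0.54509541 -0.18484183  0.089     ] [ 0.57813743 -0.1893129   0.089     ]
dot 0.042789300641235366 -6.756206075062812
hatch 0.07612987019752203 -7.17224684321991
tool delta mm to dot,key [-575.51597876 -511.88569632  142.2788417 ] [-533.86165919 -521.68250889  138.29583101]
```

View pics/crop1.png

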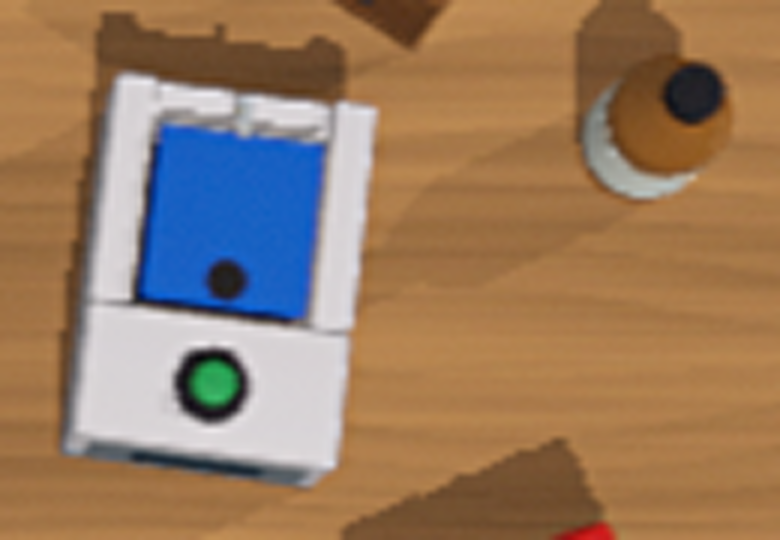

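The crop shows the white reader: hatch in blue, dot at about (397.7,246.5) and key at (395.3,263.4). Its rear points along +x, yaw about -7°. I'll approach with the fingers shut.

```bash
python3 -m handwheel '{"travel":[[-20,-18,0],[-60,-53,0],[-105,-93,0],[-150,-132,0],[-195,-172,0],[-240,-212,0],[-285,-251,0],[-330,-291,0],[-375,-331,0],[-420,-371,0]],"twist":[0,0,0,0,0,-2,-5,-8,-11,-13]}' 255
python3 -c "
from h import *
t=bot.sense();r=R.from_euler('xyz',t['orientation']);print(t['ft_force'],r.inv().apply(np.array([.549,-.1855,.19])-t['eef_pos'])*1e3)"
```

```text
clock: 1.35
eef_pos: [0.4479, -0.0008, 0.2312]
orientation: [3.141, 0.0, 3.021]
ft_force: [-0.1, 0.8, 0.4]
gripper_width: 0.001
[-0.08821231  0.77402158  0.37395393] [-122.66912673 -171.13643441   41.21441736]
```

```bash
python3 -m handwheel '{"travel":[[-20,-28,5],[-44,-60,12],[-68,-95,20],[-90,-126,30],[-108,-150,38],[-118,-164,41],[-122,-170,41],[-122,-171,41],[-122,-171,41],[-122,-171,41]],"twist":[0,0,0,0,0,0,0,0,0,0]}'
python3 - <<'E'
from h import *
import pickle
s=bot.snapshot("wrist");cv2.imwrite("pics/w1.png",s["pixels"]);pickle.dump(s,open("w1.pkl","wb"));print(s["position"],s["orientation"])
print(bot.sense()["eef_pos"],bot.sense()["orientation"])
E
```

```text
clock: 2.6
eef_pos: [0.5475, -0.1828, 0.1907]
orientation: [3.142, 0.0, 3.02]
ft_force: [0.2, 1.0, -0.0]
gripper_width: 0.002
[ 0.47984556 -0.17508615  0.33207376] [ 2.86491638e+00 -1.54166004e-04  1.44960709e+00]
[ 0.54756029 -0.18286285  0.19062703] [-3.14154029e+00  2.93159155e-04  3.02028914e+00]
```

View pics/w1.png

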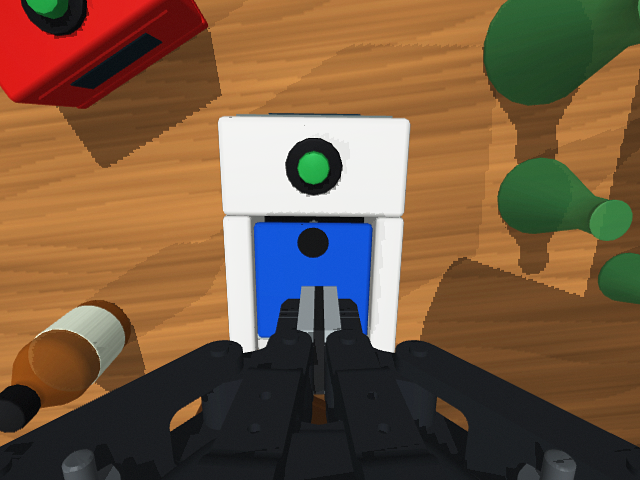

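The wrist view shows the dot at (313,242), the key at (314,168) and the shut fingertips at (319,290).

Run:
```python
from h import *
import pickle
s=pickle.load(open("w1.pkl","rb"));h=cv2.cvtColor(s["pixels"],cv2.COLOR_BGR2HSV)
def cen(m,b):
    M=cv2.moments(m[b[1]:b[3],b[0]:b[2]],True);return M["m10"]/M["m00"]+b[0],M["m01"]/M["m00"]+b[1]
g=cen(cv2.inRange(h,(45,100,50),(85,255,255)),(280,130,350,205));d=cen(cv2.inRange(h,(0,0,0),(180,255,70)),(290,225,335,260))
K=ray(s,*g,.093);D=ray(s,*d,.089);print(g,d,K,D,np.linalg.norm((D-K)[:2]),np.degrees(np.arctan2(*(D-K)[1::-1])))
t=bot.sense();r=R.from_euler('xyz',t["orientation"])
for P in(D,K):print(r.inv().apply(P-t["eef_pos"])*1e3)
```

```text
(313.153216374269, 167.32280701754385) (312.59915014164307, 242.06798866855524) [ 0.50381972 -0.18123024  0.093     ] [ 0.55100854 -0.18756479  0.089     ] 0.047612093876182766 -7.645588699720675
[ -3.96208477  -4.24480801 101.62841645]
[43.64532757 -3.66715558 97.61442948]
```

```bash
python3 -m handwheel '{"travel":[[-2,-2,10],[-4,-4,28],[-4,-4,46],[-4,-4,62],[-4,-4,75],[-4,-4,84],[-4,-4,90],[-4,-4,94],[-4,-4,94],[-4,-4,94]],"twist":[0,0,0,0,0,0,0,0,0,0]}'
python3 - <<'E'
from h import *
s=bot.snapshot("wrist");cv2.imwrite("pics/w2.png",s["pixels"][100:400,140:500]);print(bot.sense()["eef_pos"],bot.sense()["ft_force"])
E
```

```text
clock: 3.9
eef_pos: [0.5514, -0.1879, 0.0967]
orientation: [-3.141, 0.001, 3.02]
ft_force: [0.3, -0.8, 0.3]
gripper_width: 0.003
[ 0.55135106 -0.18796083  0.09667624] [-0.4829094  -0.15428294  0.7157491 ]
```

View pics/w2.png

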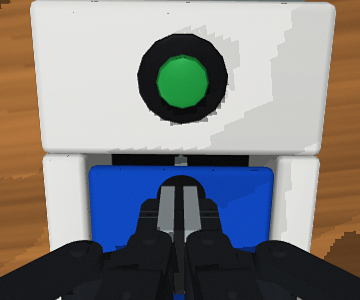

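```bash
python3 -m handwheel '{"travel":[[0,0,3],[0,0,6],[0,0,8],[0,0,9],[0,0,10],[0,0,11],[0,0,12],[0,0,12.5],[0,0,12.5],[0,0,12.5]],"twist":[0,0,0,0,0,0,0,0,0,0]}'
python3 -c "
from h import *
print(bot.sense()['eef_pos'],bot.sense()['ft_force'])"
```

```text
clock: 5.2
eef_pos: [0.5508, -0.1878, 0.084]
orientation: [-3.142, -0.0, 3.02]
ft_force: [-2.6, 0.2, 5.1]
gripper_width: 0.0
[ 0.55083623 -0.1878184   0.08395053] [-2.60777906  0.20221708  5.0932435 ]
```

```bash
python3 -m handwheel '{"travel":[[0,0,0.2],[0,0,0.4],[0,0,0.6],[0,0,0.7],[0,0,0.7],[0,0,0.7],[0,0,0.7],[0,0,0.7],[0,0,0.7],[0,0,0.7]],"twist":[0,0,0,0,0,0,0,0,0,0]}'
python3 -c "
from h import *
print(bot.sense()['eef_pos'],bot.sense()['ft_force'])"
```

```text
clock: 6.45
eef_pos: [0.5509, -0.1878, 0.0832]
orientation: [-3.142, -0.0, 3.02]
ft_force: [-2.4, 0.1, 5.0]
gripper_width: 0.004
[ 0.55085571 -0.18780813  0.0832492 ] [-2.40800124  0.09954599  4.97471145]
```

```bash
python3 -m handwheel '{"travel":[[0,0,-30],[0,0,-80],[10,0,-115],[25,0,-120],[40,0,-120],[48,0,-120],[48,0,-120],[48,0,-120],[48,0,-120],[48,0,-120]],"twist":[0,0,0,0,0,0,0,0,0,0]}'
python3 - <<'E'
from h import *
import pickle
s=bot.snapshot("wrist");cv2.imwrite("pics/w3.png",s["pixels"]);pickle.dump(s,open("w3.pkl","wb"))
print(bot.sense()["eef_pos"],bot.sense()["ft_force"])
s=bot.snapshot("scene");cv2.imwrite("pics/s3.png",cv2.resize(s["pixels"][220:400,180:400],None,fx=3,fy=3))
E
```

```text
clock: 7.7
eef_pos: [0.5037, -0.182, 0.2029]
orientation: [3.141, -0.0, 3.02]
ft_force: [0.8, -0.2, -0.3]
gripper_width: -0.001
[ 0.50362492 -0.18200605  0.20295944] [-0.07452171  0.26119884 -0.20909198]
```

View pics/w3.png

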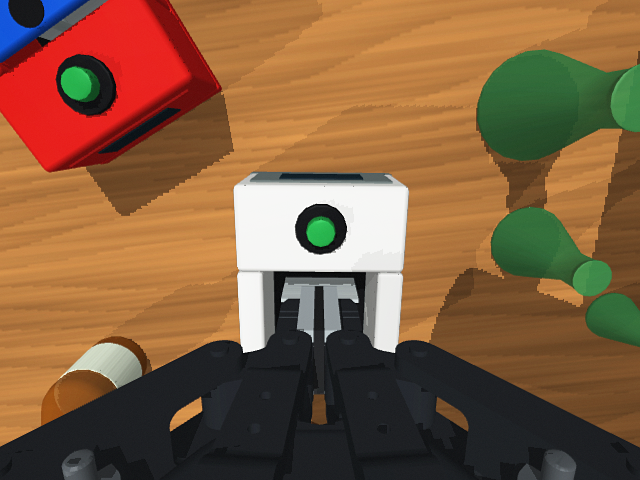

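View pics/s3.png

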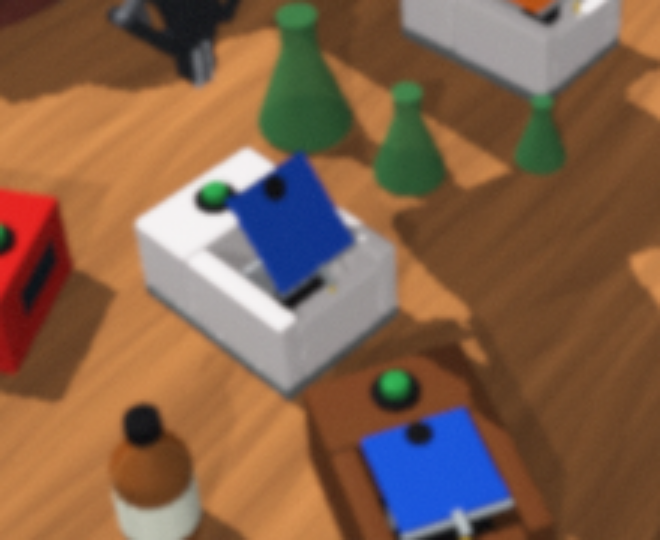

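The scene view shows the hatch up, with its dot at (275,187). The wrist view shows the well open and the key at (321,231). Next I'll wait, check that it stays up and remeasure the key.

```bash
python3 -m handwheel '{"travel":[[0,0,0],[0,0,0],[0,0,0],[0,0,0],[0,0,0],[0,0,0],[0,0,0],[0,0,0],[0,0,0],[0,0,0]],"twist":[0,0,0,0,0,0,0,0,0,0]}'
python3 - <<'E'
from h import *
s=bot.snapshot("wrist");h=cv2.cvtColor(s["pixels"],cv2.COLOR_BGR2HSV)
m=cv2.inRange(h,(45,100,50),(85,255,255))[195:265,285:360];M=cv2.moments(m,True)
K=ray(s,M["m10"]/M["m00"]+285,M["m01"]/M["m00"]+195,.093)
t=bot.sense();print(K,R.from_euler('xyz',t["orientation"]).inv().apply(K-t["eef_pos"])*1e3)
s=bot.snapshot("scene");cv2.imwrite("pics/s4.png",cv2.resize(s["pixels"][220:400,180:400],None,fx=3,fy=3))
E
```

```text
clock: 9.05
eef_pos: [0.5035, -0.182, 0.2031]
orientation: [-3.142, 0.0, 3.02]
ft_force: [-0.1, -0.7, -0.3]
gripper_width: -0.002
[ 0.50267964 -0.18120305  0.093     ] [  0.89020603   0.69981438 110.10131168]
```

View pics/s4.png

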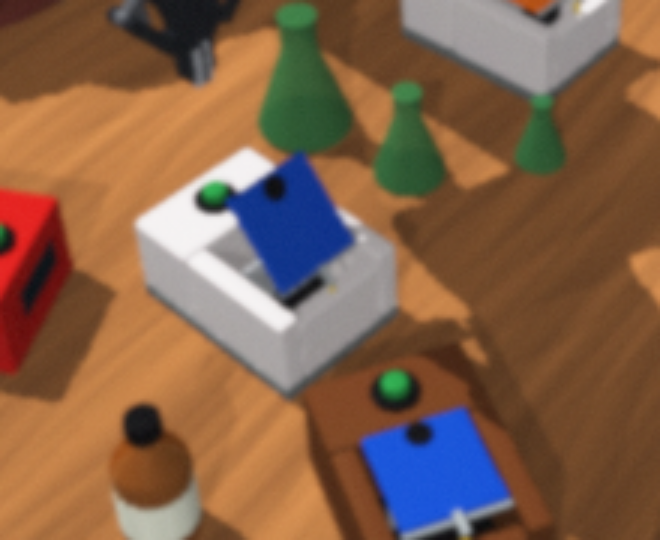

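The hatch is unchanged 1.3 s later, dot still at (275,187). Going down to just above the key.

```bash
python3 -m handwheel '{"travel":[[1,1,12],[1,1,32],[1,1,54],[1,1,74],[1,1,90],[1,1,100],[1,1,104],[1,1,105],[1,1,105],[1,1,105]],"twist":[0,0,0,0,0,0,0,0,0,0]}'
python3 -c "
from h import *
print(bot.sense()['eef_pos'],bot.sense()['ft_force'])"
```

```text
clock: 10.4
eef_pos: [0.5029, -0.181, 0.0985]
orientation: [-3.141, 0.001, 3.02]
ft_force: [0.1, -0.8, -0.1]
gripper_width: -0.004
[ 0.50287594 -0.18103731  0.09851373] [ 0.09725316 -0.77400599 -0.10342432]
```

```bash
python3 -m handwheel '{"travel":[[0,0,2],[0,0,4],[0,0,6],[0,0,7],[0,0,8],[0,0,9],[0,0,9.8],[0,0,9.8],[0,0,9.8],[0,0,9.8]],"twist":[0,0,0,0,0,0,0,0,0,0]}'
python3 -c "
from h import *
print(bot.sense()['eef_pos'],bot.sense()['ft_force'])"
```

```text
clock: 11.65
eef_pos: [0.5026, -0.1809, 0.0883]
orientation: [-3.142, -0.0, 3.02]
ft_force: [-1.1, 0.9, 3.5]
gripper_width: -0.0
[ 0.50259189 -0.18086869  0.08834112] [-1.05885146  0.92944814  3.50246771]
```

The key is pressed about 4.7 mm at 3.5 N, past the 3 mm count. Retracting straight up.

```bash
python3 -m handwheel '{"travel":[[0,0,-5],[0,0,-15],[0,0,-35],[0,0,-60],[0,0,-85],[0,0,-105],[0,0,-115],[20,0,-120],[40,0,-120],[50,0,-120]],"twist":[0,0,0,0,0,0,0,0,0,0]}'
python3 - <<'E'
from h import *
s=bot.snapshot("scene");w=bot.snapshot("wrist")
a=cv2.resize(s["pixels"][220:400,180:400],(550,450));b=cv2.resize(w["pixels"][120:360,200:440],(250,250))
c=np.zeros((450,800,3),np.uint8);c[:,:550]=a;c[:250,550:]=b;cv2.imwrite("pics/f5.png",c);print(bot.sense()["eef_pos"],bot.sense()["ft_force"])
E
```

```text
clock: 12.9
eef_pos: [0.452, -0.1745, 0.2082]
orientation: [3.141, -0.001, 3.019]
ft_force: [0.5, -0.4, 0.8]
gripper_width: 0.001
[ 0.45229581 -0.17464157  0.20829972] [-0.46230669  0.52174403  0.06921253]
```

View pics/f5.png

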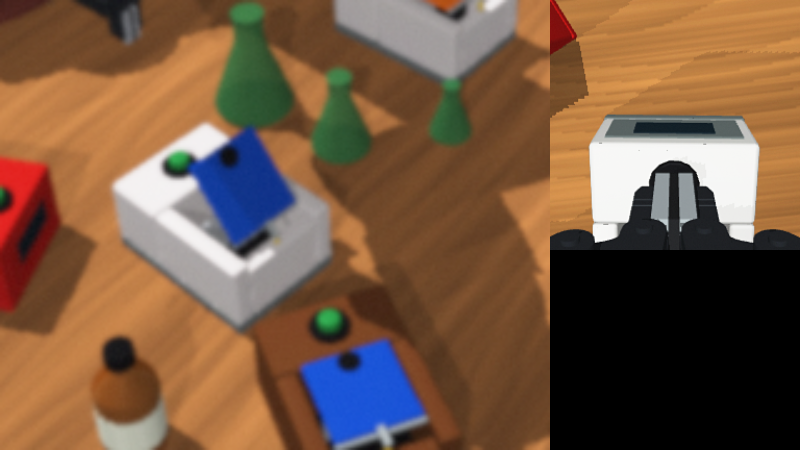

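The hatch is up with its dot at (229,156), the key is back out at (180,160), nothing else has moved, and the arm is clear.

```bash
python3 -c "
from workcell import bot
print(bot.close_job())"
```

```text
the job is handed in; nothing more can be done
None
```

The blue hatch is open and the green key in front of it has been pressed and has come back out. The job was handed in at about 13 s of the 42 s allowed.

- **Hatch:** I pressed the black dot on the white reader once with the shut fingertips, to about 5.7 mm at 5 N. I then withdrew, and the hatch sprang up by itself. A second picture 1.3 s later showed it unchanged.
- **Key:** I then pressed the green key about 4.7 mm at 3.5 N, past the 3 mm where it counts, and released it straight up.
- **Last check:** The final scene picture shows the hatch still up and the key out. The reader, bottle and flasks look unmoved, and the arm was clear with about 0 N at the wrist. That crop showed only part of the orange reader and not the beaker, but the arm touched nothing except the dot and the key.

No checks failed. The first top-view estimate of the dot was about 6 mm off, and the closer wrist view corrected it before the press. The key's return was judged from the picture only.

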